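Put the bench drive in gear through its L-gate

TASK

Put the blue drive unit in gear: with the fingertips, push its yellow shift handle along the long leg of the L-shaped slot as far as the corner, then turn the corner and push it along the short leg fully home at the very end. Only push the handle sideways, never pull it up, and leave the jar, dish, tray, wrench, bottle and beaker around it standing where they are.

Things in the scene. Friction and masses are not known exactly. Their poses are not given: they have to be found in the camera images.
- drive_unit: Blue drive unit fixed to the table, 200 mm (x) x 300 mm (y), deck 75 mm high. In mid-deck an aluminium gate plate, 120 (x) x 160 (y) mm, face 78 mm above the table, with a dark L-shaped slot 16 mm wide: long leg along its +y, short leg along its +x. A black pulley juts 30 mm from its +y side below the deck; a red lamp 6 mm high is at a deck corner. Origin: centre of underside, z up.
- gate_start (a point): Point on the slot's centre line, level with the gate plate's face, where the handle's axis lies at the beginning of the long leg; at x -25, y -45, z 78 mm in the drive unit's frame.
- gate_corner (a point): Where the handle's axis lies at the corner of the L, level with the plate's face; at x -25, y +45, z 78 mm in the drive unit's frame. The long leg is 90 mm from gate_start to here.
- gate_end (a point): Where the handle's axis lies at the end of the short leg, level with the plate's face; at x +25, y +45, z 78 mm in the drive unit's frame. The short leg is 50 mm from gate_corner to here.
- pin_top (a point): Middle of the top of the yellow shift handle: an upright sleeve 20 mm in diameter, from 3 to 48 mm above the plate's face, on a 12 mm steel pin in the slot. It stays upright and where it is left; about 2.5 N (plus 12 N per m/s) slides it along either leg. A hard stop ends each leg.
- pin_along (a joint): Handle's travel along the long leg (drive unit's +y), m: 0 at gate_start, 0.090 at the corner, where a hard stop ends it. It starts 0 to 0.03 m in.
- pin_across (a joint): Handle's travel along the short leg (drive unit's +x), m: 0 in the long leg, 0.050 fully home at gate_end. It can leave 0 by more than the slot's play of 2 mm only when pin_along is above about 0.088; in the short leg pin_along stays within about 2 mm of 0.090.
- pin_lift (a joint): How far the handle is pulled up out of its seat, m: 0 seated, up to 0.03; a light spring (about 3 N) and its weight hold it down.
- sample_jar: small lidded sample jar, 36 mm diameter, 45 mm tall, standing on the drive unit's deck beside the gate plate; origin at the centre of its underside
- dish: white ceramic evaporating dish, 100 mm across, 40 mm tall, on the table; origin at the centre of its underside
- scoop_tray: clear acrylic open tray, 90 x 70 x 60 mm, on the table; origin at the centre of its underside
- wrench: 140 mm wrench lying on the table beyond the drive unit; origin at the middle of its underside
- reagent: amber reagent bottle, 56 mm diameter, 120 mm tall, on the table beyond the drive unit; origin at the centre of its underside
- beaker: glass beaker, 64 mm across, 80 mm tall, on the table beyond the drive unit; origin at the centre of its underside
Things that resemble listed ones, but are neither listed nor needed, are in the scene too. Leave any purple look-alike of the scoop_tray alone. There is more than one size of the dish; the one meant has the size given above.

How it is judged (in metres and radians):
On the way, in this order (a step that is already met when the one before it is completed fails the run):
1. the handle is pushed along the long leg to the corner (value of joint pin_along above 0.082 m and value of joint pin_across below 0.02 m).
2. the handle is pushed along the short leg to its end (value of joint pin_along above 0.084 m and value of joint pin_across above 0.045 m), for 0.1 s.
At the end, for the whole second after the job is handed in: The handle rests within 5 mm of the end of the short leg (pin_across above 45 mm, pin_along above 84 mm), seated (not pulled up by more than 4 mm) and still, and every bystander stands upright within 30 mm of where it was (all of step 2 and value of joint pin_lift below 0.004 m and velocity of joint pin_across between -0.005 and 0.005 m/s and distance of each of sample_jar, dish, scoop_tray, wrench, reagent, beaker from where it was at the start of the episode below 0.03 m and angle between each of sample_jar, dish, scoop_tray, wrench, reagent, beaker's own z axis and vertical below 0.3 rad); the robot touches nothing.
It fails at once if the handle is pulled up by more than 8 mm (value of joint pin_lift above 0.008 m).
It fails at once if a bystander is shifted by more than 30 mm, lifted or tipped (not (distance of each of sample_jar, dish, scoop_tray, wrench, reagent, beaker from where it was at the start of the episode below 0.03 m and angle between each of sample_jar, dish, scoop_tray, wrench, reagent, beaker's own z axis and vertical below 0.3 rad)).
It also fails if it takes over 43 s, if anything falls off the work surface, if the arm or the gripper's body presses on something with over 40 N, if the wrist force passes 120 N, or if a joint passes its speed limit or range.

ROBOT

A 6-joint arm with a two-finger parallel gripper is mounted at the origin on the work surface. World frame = base frame: x ahead of the robot, y to its left, z up, the work surface at z = 0. Lengths are in mm, angles in rad, forces in N, time in s.
With the tool pointing down it reaches from about 300 to 875 mm from the base axis. Payload 6.4 kg.
Tool frame: the origin (TCP) lies on the centre line of the jaws, within the pads' length; the fingertips stand 14 mm ahead of it and the grasp point (between the pads) lies 5 mm behind it; z points along the fingers, y is the line along which they close (so a half turn about z gives the same grasp; the last joint's range is limited). The gripper opens to 88 mm and grips with 3 to 60 N. Pads are 18 mm wide; open, the fingers measure 123 mm over their backs; the gripper's body (75 mm by 187 mm) begins 45 mm behind the grasp point.
Start: joints at [-1.468, 0.181, 1.607, -0, 1.354, -0.206], TCP at [174.768, -547.811, 228.814] pointing down, gripper open.
Joint ranges: [-2.99, 2.99], [-0.89, 2.07], [0.3, 2.58], [-1.14, 4.28], [0, 2.63], [-3.12, 3.12]. Speed limits (rad/s): [2.57, 2.57, 3.01, 3.14, 3.14, 3.14].

INTERFACE

Orientations are given as a unit quaternion [x, y, z, w].
In Python, from plant import robot gives the robot as it stands. The module is installed in compiled form; this text tells all that it offers. Calls block until the motion is done:
- robot.move_ptp(position, orientation): joint-space move of the TCP to a pose.
- robot.line_to(position, orientation=None, velocity=150): straight line of the TCP; orientation=None keeps the orientation; velocity is the mean speed in mm/s.
- robot.movej(angles): joint-space move.
- robot.move_gripper(opening, grasp_force=None): finger opening in mm; grasp_force is the grip in N (None keeps the last); returns when the fingers have stopped.
- robot.wait(seconds).
- robot.inverse_kinematics(position, orientation): joint angles nearest the present ones, or None.
- robot.get_state(): the state.
- robot.get_image(name): name is "side" or "top"; returns a dict with "image" (400x640x3 uint8, blue, green, red), "fx", "fy", "cx", "cy" (pixels), "rvec" (rotation vector, rad) and "tvec" (3), from world to camera coordinates, as OpenCV has them. Camera axes: x right, y down, z forward; pixel columns grow to the right and rows downward; lengths in mm; the calibration is good to about 2 mm. A picture is of the moment at which its call begins. There is no depth.
A pose or a line that the arm cannot do raises robot.MotionError and nothing moves.
- robot.hand_in(): hands the job in; it is judged then, once.
The state is a dict: "time_s": time; "joint_positions": joint angles; "qvel": joint speeds; "effort": joint torques, N m; "position": TCP position; "ee_rot": TCP orientation; "force": force on the tool from outside, world axes, zero at the start; "ft_torque": the same for the moment, N m; "gripper_width": finger opening in mm; "grip_force": force on a finger pad.
Only numpy, scipy, OpenCV 4.12 (cv2) and the standard library are available. Lean on these libraries where they do the work, as an engineer would, in place of code of your own. Each camera call takes 0.05 s, during which the arm holds its last target. There are 200 camera calls.

## Working session

There is one attempt and no reset: what is moved stays moved. The work goes in short steps, each a Python script; the robot and the scene stay as the last script left them, time stands still between calls to the robot, and variables do not carry over. Pictures are saved under pics/ and viewed, at most 10 in all, crops included, and the job is handed in when it is done.

```bash
mkdir -p pics
cat > h.py <<'E'
import numpy as np, cv2
from plant import robot
def snap(n,name):
    d=robot.get_image(n); cv2.imwrite(f'pics/{name}.png',d['image'])
    np.savez(f'pics/{name}.npz',**{k:np.array(v) for k,v in d.items()}); return d
def px2w(d,u,v,z):
    K=np.array([[d['fx'],0,d['cx']],[0,d['fy'],d['cy']],[0,0,1]],float)
    R=cv2.Rodrigues(np.array(d['rvec'],float))[0]; t=np.array(d['tvec'],float).ravel()
    c=-R.T@t; r=R.T@np.linalg.inv(K)@[u,v,1]; return c+r*(z-c[2])/r[2]
E
python3 - <<'E'
from h import *
for n in('top','side'):
    d=snap(n,n+'0'); cv2.imwrite(f'pics/{n}0v.png',cv2.resize(d['image'],(800,500)))
    R=cv2.Rodrigues(np.array(d['rvec'],float))[0];print(n,-R.T@np.array(d['tvec']).ravel(),R[2])
s=robot.get_state();print(s['time_s'],s['ee_rot'],s['force'])
E
```

```text
top [ 529.45080525   75.19986023 1035.00422035] [ 0.07106043 -0.01875818 -0.99729562]
side [467.50345628 844.15089342 743.27762877] [ 0.14715656 -0.75690232 -0.63674471]
0.1 [ 9.88104364e-01  1.53782810e-01  4.08603066e-05 -7.81417448e-04] [-0.57215956 -0.30918333 -0.79760985]
```

View pics/top0v.png

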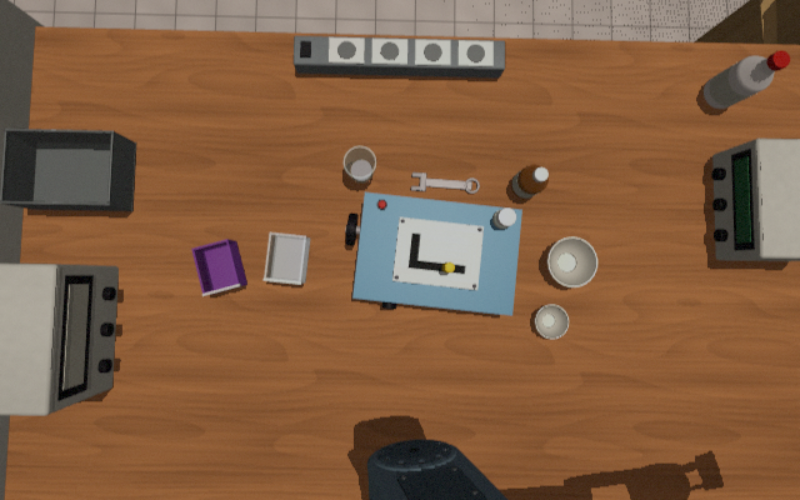

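View pics/side0v.png

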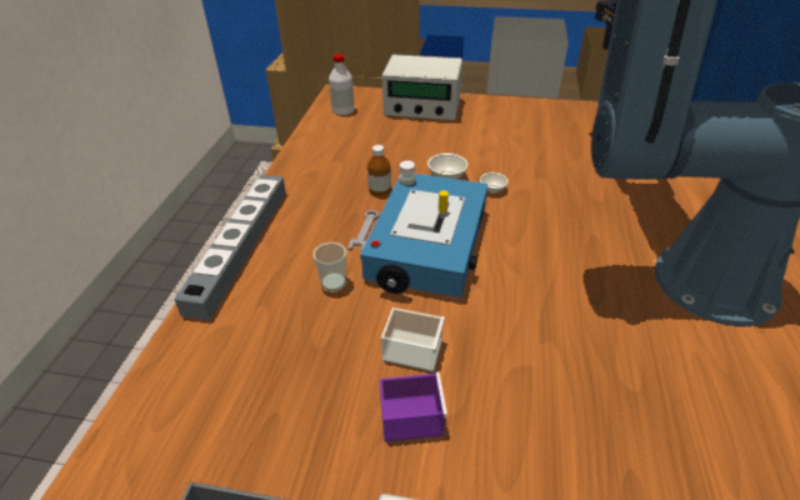

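The top view shows the unit around (440,255), with its +y to the left and +x up. The handle is at about (449,267) and the jar at (505,218). I'll enlarge that area.

Run:
```python
import cv2
i=cv2.imread('pics/top0.png')[150:255,275:425]
cv2.imwrite('pics/c1.png',cv2.resize(i,None,fx=5,fy=5,interpolation=cv2.INTER_CUBIC))
```

```text
(no output)
```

View pics/c1.png

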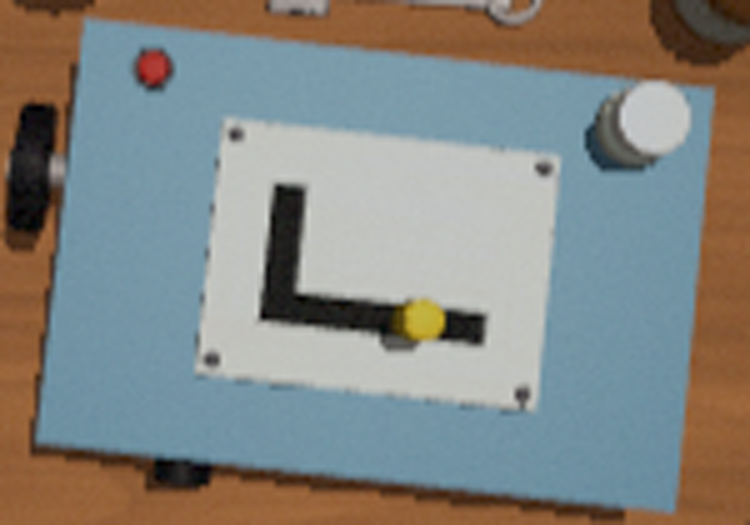

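The crop shows the plate corners at (223,118), (560,155), (537,410) and (197,373), the handle top at (424,320), and the jar in the +x/-y corner. I'll compute the frame, then approach behind the handle with closed fingers.

```bash
cat >> h.py <<'E'
d0=dict(np.load('pics/top0.npz'))
w=lambda u,v,z:px2w(d0,275+(u-2)/5,150+(v-2)/5,z)[:2]
P=np.array([w(*p,78) for p in[(223,118),(560,155),(537,410),(197,373)]]+[w(*p,75) for p in[(85,18),(714,88),(675,512),(35,445)]])
L=np.array([(60,80),(60,-80),(-60,-80),(-60,80),(100,150),(100,-150),(-100,-150),(-100,150)],float)
A=(P-P.mean(0)); H=L.T@A; yaw=np.arctan2(H[0,1]-H[1,0],H[0,0]+H[1,1])
U=np.array([[np.cos(yaw),-np.sin(yaw)],[np.sin(yaw),np.cos(yaw)]]); O=P.mean(0)
res=P-(O+L@U.T)
pin0=U.T@(w(424,320,126)-O)
Q=[np.cos(yaw/2),np.sin(yaw/2),0,0]   # tool x along unit x, pointing down
def T(x,y,z): return [*(O+U@[x,y]),z]
def unit(): 
    s=robot.get_state(); return U.T@(np.array(s['position'][:2])-O)
def F(): return U.T@np.array(robot.get_state()['force'][:2])
E
python3 - <<'E'
from h import *
print(O,yaw,pin0);print(res.round(1))
robot.move_gripper(0)
robot.move_ptp(T(-25,pin0[1]-50,160),Q)
robot.line_to(T(-25,pin0[1]-50,104),velocity=80)
s=robot.get_state();print(s['time_s'],s['gripper_width'],unit(),F())
d=snap('top','t1');e=snap('side','s1')
a=cv2.resize(d['image'][140:265,265:435],(510,375));b=cv2.resize(e['image'][100:250,260:420],(400,375))
cv2.imwrite('pics/c2.png',cv2.resize(np.hstack([a,b]),(800,330)))
E
```

```text
[572.44362021 -27.31799561] -0.0918950953131767 [-25.31940515 -17.43311983]
[[ 0.1 -0.2]
 [ 0.1  0.4]
 [ 0.1 -0.2]
 [ 0.2 -0.8]
 [ 0.5 -0.5]
 [ 0.1  0.2]
 [-0.1  0.6]
 [-0.9  0.5]]
4.3667 0.7340042726658347 [-24.65769401 -67.48490182] [0.40824151 0.62720126]
```

View pics/c2.png

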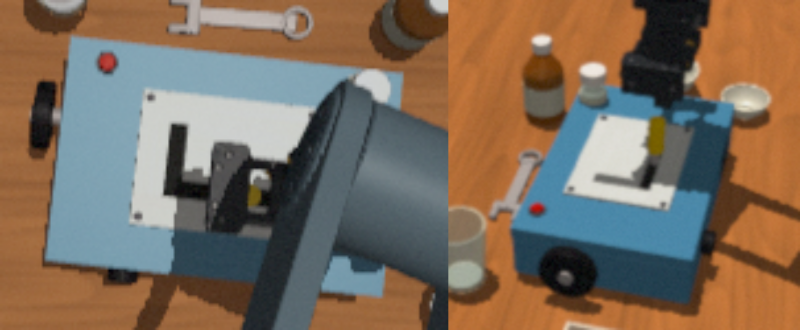

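The fit residuals are under 1 mm. The closed fingers stand behind the handle, clear of it and of the jar. I'll push along the long leg, watching the force.

```bash
cat >> h.py <<'E'
def push(axis,fixed,a,b,step=3,v=40,lim=12):
    y=a
    while y<b:
        y=min(b,y+step); robot.line_to(T(fixed,y,104) if axis else T(y,fixed,104),velocity=v)
        f=F()[axis]; log.append((round(y,1),round(f,1)))
        if abs(f)>lim: break
    return y
log=[]
E
python3 - <<'E'
from h import *
y=pin0[1]-50
robot.line_to(T(-25,-30+0,104) if False else T(-25,y+15,104),velocity=60)
robot.line_to(T(-25,5,104),velocity=60); print(unit(),F())
push(1,-25,5,30); print(log); s=robot.get_state();print(s['time_s'],unit(),s['position'][2],s['force'])
snapd=snap('side','s2');d=snap('top','t2')
a=cv2.resize(d['image'][140:265,265:435],(510,375));b=cv2.resize(snapd['image'][100:250,260:420],(400,375))
cv2.imwrite('pics/c3.png',cv2.resize(np.hstack([a,b]),(800,330)))
E
```

```text
[-25.26390702   5.33464946] [ 0.58463338 -0.24369464]
[(8, np.float64(-1.6)), (11, np.float64(-2.2)), (14, np.float64(-1.4)), (17, np.float64(-1.9)), (20, np.float64(-1.5)), (23, np.float64(-6.8)), (26, np.float64(-16.2))]
7.725 [-24.8663892   22.83920268] 104.12730650431823 [ -3.55551909 -15.94098551  -1.05970255]
```

View pics/c3.png

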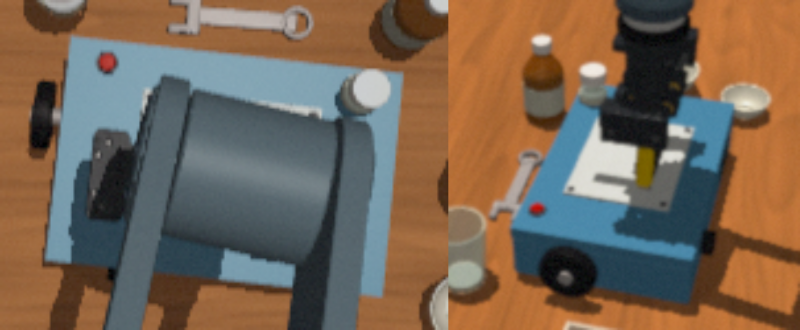

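The handle stopped at the corner: a 16 N hard stop with the TCP at y 22.8 mm. I'll go round to its -x side and push along the short leg.

Run:
```python
from h import *
robot.line_to(T(-25,5,104),velocity=80)
robot.line_to(T(-64,5,104),velocity=80)
robot.line_to(T(-64,45,104),velocity=80); print(unit(),F())
robot.line_to(T(-50,45,104),velocity=50); print(F())
push(0,45,-50,14); print([(a,float(b)) for a,b in log]); s=robot.get_state();print(s['time_s'],unit(),s['position'][2],s['force'])
x=unit()[0]
robot.line_to(T(x-25,45,104),velocity=60)
robot.line_to(T(x-25,45,200),velocity=120)
robot.move_ptp([300,-450,300],Q)
print(F(),robot.get_state()['time_s'])
d=snap('top','t3')
cv2.imwrite('pics/c4.png',cv2.resize(d['image'][110:270,250:480],None,fx=3,fy=3,interpolation=cv2.INTER_CUBIC))
```

```text
[-64.05266603  45.37787862] [ 0.30930992 -0.44016947]
[-0.59758117  0.04281664]
[(-47, -0.1), (-44, -0.2), (-41, -2.6), (-38, -1.6), (-35, -1.2), (-32, -0.7), (-29, -0.7), (-26, -1.7), (-23, -1.0), (-20, -1.1), (-17, -1.2), (-14, -2.0), (-11, -0.7), (-8, -0.8), (-5, -0.5), (-2, -1.0), (1, -1.4), (4, -1.1), (7, -6.4), (10, -16.1)]
14.9583 [ 6.49228334 45.04457605] 103.60674763951839 [-16.16688265  -0.17589501  11.17828593]
[-0.13731264 -0.27233944] 18.5
```

View pics/c4.png

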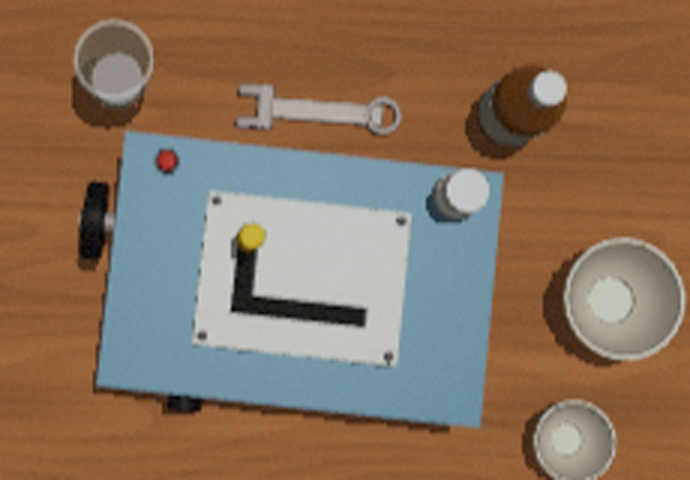

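The handle top is at (251,237), at the end of the short leg, and the bystanders haven't moved. I'll confirm the position numerically and hand in.

Run:
```python
from h import *
p=U.T@(px2w(d0,250+(251-1)/3,110+(237-1)/3,126)[:2]-O);print(p)
if abs(p[0]-25)<4 and abs(p[1]-45)<5: print(robot.hand_in())
```

```text
[23.52987878 45.83442585]
the job is handed in; nothing more can be done
None
```

The yellow handle was pushed to the corner and then to the hard stop at the end of the short leg. The last picture puts it about 2 mm from gate_end with the bystanders where they were; the arm was clear, and I handed the job in after about 18.5 s without seeing the verdict.

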